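# Slide the glass cover under the sprung clips of a counter display board

### The arm

A 6-joint arm with a two-finger parallel gripper is mounted at the origin on a cart in front of the work surface, level with it; the furniture and walls round the work are solid. World frame = base frame: x ahead of the robot, y to its left, z up, the work surface at z = 0. Lengths are in m, angles in degrees, forces in N, time in s.
With the tool pointing down it reaches from about 0.4 to 0.825 m from the base axis. Payload 7 kg.
Tool frame: the origin (TCP) lies between the finger pads; the fingertips stand 22 mm ahead of it and the grasp point (between the pads) lies 3 mm ahead of it; z points along the fingers, y is the direction in which the jaws open and shut (so a half turn about z gives the same grasp; the last joint's range is limited). The gripper opens to 88 mm and grips with 3 to 60 N. Pads are 19 mm wide; open, the fingers measure 130 mm over their backs; the gripper's body (78 mm by 193 mm) begins 47 mm behind the grasp point.
Start: joints at [-51.56, 20.546, 0.682, 0, -70.136, -16.507], TCP at [0.252, -0.626, 0.249] pointing down, gripper open.
Joint ranges: [-176.03, 176.03], [-82.01, 121.73], [-58.28, 71.71], [-173.87, 95.51], [-174.79, -0.11], [-173.66, 173.66]. Speed limits (degrees/s): [136.94, 136.94, 172.46, 180, 180, 180].

### API

Orientations are given as [roll, pitch, yaw] about the fixed x, y, z axes, in that order (R = Rz(yaw) Ry(pitch) Rx(roll)).
In Python, from plant import telemetry, cams, r gives the robot as it stands.
- The arm moves only by the tool carry_out, never from a script. Its argument "commands" is one flat list of numbers, 5 for each row, row after row: the shift along the world's x, y, z as a fraction of full scale, then the turn about the world's z as a fraction of full scale, then the gripper's target within -1 to 1 (shut at 1, half-way at 0, fully open at -1). In form: [x, y, z, turn, claw, x, y, z, turn, claw, ...]. A call has 1 to 8 rows; each row shifts and turns the commanded pose from where the row before left it; what a row does not reach is not made up. Full scale, the value 1, is 0.04 m for a shift and 4 degrees for a turn. A row lasts 1/10 s, in which the tool goes at most 50 mm and 8.59 degrees, less where a joint would pass 70% of its speed; a pose out of reach is approached as far as the arm can. A call with a number of a shift or a turn outside -1 to 1 is refused whole. A call with a gripper value outside its range is refused whole. The fingers move at their own pace and stop on an object; "grip_force" is the grip in N (left out, the last holds). Time passes only in rows, so rows that do not move let the fingers close. It gives the time, the measured TCP pose, the force and the opening at its end, in the units of the state.
- telemetry.get_state(): the state, without advancing time (a new reading comes with each control period).
- cams.capture(name): name is "scene" or "top" or "wrist"; returns a dict with "frame" (420x560x3 uint8, red, green, blue), "camera_matrix" (3x3 intrinsics, pixels), "camera_from_world" (4x4, takes a point from world to camera coordinates); the wrist camera has in their place "mount" (4x4, takes a point from camera to tool coordinates, whose origin is the TCP and whose axes are the flange's). Camera axes: x right, y down, z forward; pixel columns grow to the right and rows downward; lengths in m; the calibration is good to about 2 mm. A picture is of the moment at which its call begins: read the wrist's pose just before it. There is no depth.
- r.close_job(): hands the job in, once; it reports no verdict.
The state is a dict: "time_s": time; "joints": joint angles; "qd": joint speeds; "joint_torque": joint torques, N m; "tcp_pos": TCP position; "eef_rot": TCP orientation; "contact_force": force on the tool from outside, world axes, zero at the start; "moment": the same for the moment, N m; "gripper_width": finger opening in m.
Only numpy, scipy, OpenCV 4.12 (cv2) and the standard library are available. Lean on these libraries where they do the work, as an engineer would, in place of code of your own. Each camera call takes 0.05 s, during which the arm holds its last target. There are 200 camera calls.

### The job

Pick up the clear glass cover with the wooden grip bar, lay it flat on the counter display board between the brass rails, and gently slide it under the two spring clips until both have ridden over its cross rib and snapped down behind it and the cover is fully home against the stop. Do not force it into the stop or press on the clips, let go of it at the end, and do not disturb the other things on the counter.

Things in the scene. Friction and masses are not known exactly. Their poses are not given: they have to be found in the camera images.
- board: Dark wood counter display board, fixed, 240 x 124 mm; its deck (paper inlay) is 14 mm above the underside. Origin: on the underside, mid-width; x = the way the cover slides in (wood from x = -120 to +120 mm), y across, z up. At the +x end a steel bridge carries a stop and two sprung clips at y = +-28 mm. The board is at a new place and yaw each time.
- mouth (a point): Point on the deck at board x = -35 mm, mid-width: start of the flared brass rails, inner faces about +-55 mm here, narrowing to +-47 mm at the point rails. From here back to x = -120 mm the deck is open.
- rails (a point): Point on the deck at board x = 5 mm, mid-width: from here to x = 69 mm the two brass rails run straight, inner faces at y = +-47 mm, 6 mm high above the deck.
- stop_nominal (a point): Deck point at board x = 66 mm: nominal stop face. The bridge can be set along a slot: the true face lies up to 22 mm either way along x, not measured, so feel for home. The clips' rolled noses (8 mm thick) lie 32 mm before the true face, 2.5 mm above the deck at rest; clips and bridge rise 21 mm above the deck. Riding under the clips and over the rib takes up to about 8 N of push, deck friction included.
- buffer (a joint): The stop: black buffer bar 30 mm wide, 7 mm high at the middle of the bridge; m driven in along board +x, 0 at rest. Preloaded spring: firm up to 11 N, then yields 1 mm per 2.4 N, solid at 6.5 mm. Driven in more than 2 mm (about 16 N) it is forced.
- cover: Clear glass cover, loose, 110 (x) x 90 (y) x 6 mm, about 0.25 kg. Origin: centre of its underside; +x = the end that goes in first, z up. The leading end (white strip, x = 47 to 55 mm) slopes down to 2.2 mm thick. Against the stop its origin is 55 mm before the stop face.
- grip (a point): Middle of the top of the wooden grip bar on the cover, at cover x = -38 mm, 36 mm above its underside. The bar is 12 mm thick along x, 50 mm long along y, 30 mm high above the glass.
- rib (a point): Middle of the crest of the brass rib across the cover, at cover x = 29.5 mm, 3.5 mm above the glass. It rises gently from x = 37 mm and drops steeply to the glass at x = 28 mm; the clips snap down behind it when the cover is within 2 mm of the stop.
- clip_l (a joint): Sprung clip at board y = +28 mm, angle in rad: 0 at rest (no cover under it), about 0.075 when its nose lies on the glass, up to 0.15 on the crest of the rib; its nose is 46 mm from its hinge.
- clip_r (a joint): Sprung clip at board y = -28 mm, same values as clip_l.
- muffin: Brown muffin in a paper cup, loose bystander, 78 mm across, 72 mm high, origin at its underside.
- salt_shaker: Salt shaker, loose bystander, 44 mm across, 90 mm high, origin at its underside.
- pepper_shaker: Pepper shaker, loose bystander, 44 mm across, 90 mm high, origin at its underside.
- toothpick_pot: Pot of toothpicks, loose bystander, 43 mm across, 70 mm high, origin at its underside.

How it is judged (in metres and radians):
On the way:
1. both clips have ridden up over the rib of the cover (each above 0.11 rad) (value of joint each of clip_l, clip_r above 0.11 rad).
At the end, for the whole second after the job is handed in: The cover lies flat on the deck between the rails (within 3 mm in height, tilt under 0.05 rad, in line with the board within 0.06 rad), its origin beyond x = -15 mm of the board, both clips snapped down behind the rib (each clip between 0.05 and 0.105 rad), the cover at rest and released (x of cover in the frame of board above -0.015 m and z of cover in the frame of board between 0.011 and 0.017 m and angle between cover's own z axis and vertical below 0.05 rad and angle between the x axis of cover and the x axis of board, either way round below 0.06 rad and value of joint clip_l between 0.05 and 0.105 rad and value of joint clip_r between 0.05 and 0.105 rad and linear speed of cover below 0.01 m/s and contact force between cover and the fingers below 0.05 N); the robot touches nothing.
It fails at once if the cover is forced: the buffer at the stop is driven in more than 2 mm (value of joint buffer above 0.002 m).
It fails at once if the robot presses on the board or its clips with more than 30 N (contact force between any of the fingers, the arm and board above 30 N).
It fails at once if a bystander is shoved more than 30 mm or knocked over (distance of any of muffin, salt_shaker, pepper_shaker, toothpick_pot from where it was at the start of the episode above 0.03 m or angle between any of muffin, salt_shaker, pepper_shaker, toothpick_pot's own z axis and vertical above 0.5 rad).
It also fails if it takes over 48 s, if anything falls off the work surface, if the arm or the gripper's body presses on something with over 40 N, if the wrist force passes 120 N, or if a joint passes its speed limit or range.

## Working session

There is one attempt and no reset: what is moved stays moved. The work goes in short steps, Python scripts to look and compute and a tool call to move; the robot and the scene stay as the last step left them, time stands still between calls to the robot, and variables do not carry over. Pictures are saved under pics/ and viewed, about 8 in all and at most 12, crops included, and the job is handed in when it is done.

Besides the shell and the picture viewer there is one more tool, called after "Emit:" as name(argument=value, ...) on one line, values as JSON. carry_out: Moves the arm, as the interface text tells. Shift numbers are shares of 0.04 m and turn numbers shares of 4 degrees, none past 1 either way. Its arguments: {"type":"object","properties":{"commands":{"type":"array"},"grip_force":{"type":"number"}},"required":["commands"]}

```bash
mkdir -p pics; ls
python3 - <<'E'
from plant import telemetry, cams, r
import cv2, numpy as np
for n in ("scene","top"):
    c=cams.capture(n); cv2.imwrite(f"pics/{n}0.png",c["frame"][:,:,::-1]); np.savez(f"{n}0.npz",K=c["camera_matrix"],T=c["camera_from_world"])
    T=c["camera_from_world"]; print(n,c["camera_matrix"].round(1).tolist(),(-T[:3,:3].T@T[:3,3]).round(3))
print(telemetry.get_state())
E
```

```text
pics
scene [[495.4, 0.0, 279.1], [0.0, 495.4, 209.1], [0.0, 0.0, 1.0]] [-0.084  0.948  0.982]
top [[473.4, 0.0, 272.0], [0.0, 473.4, 212.6], [0.0, 0.0, 1.0]] [3.940e-01 1.000e-03 1.596e+00]
{'time_s': 0.1, 'joints': array([-5.15604134e+01,  2.05885766e+01,  6.38603103e-01, -1.73566025e-02,
       -7.01377163e+01, -1.65072138e+01]), 'qd': array([-0.01608745, -0.11470949,  0.12606413,  0.14283214, -0.06456131,
       -0.00962825]), 'joint_torque': array([-1.37335312e-03, -5.84163773e+01,  2.93752527e+01,  7.01563731e+00,
        1.01643489e-02, -5.65713526e-05]), 'tcp_pos': array([ 0.2519397 , -0.62576918,  0.24770032]), 'eef_rot': array([ 1.79911288e+02, -9.27343557e-03, -1.58073530e+02]), 'contact_force': array([-0.08168524,  0.0097292 , -0.09380312]), 'moment': array([-0.00185395,  0.028078  , -0.00081628]), 'gripper_width': 0.08752311058953569}
```

View pics/top0.png

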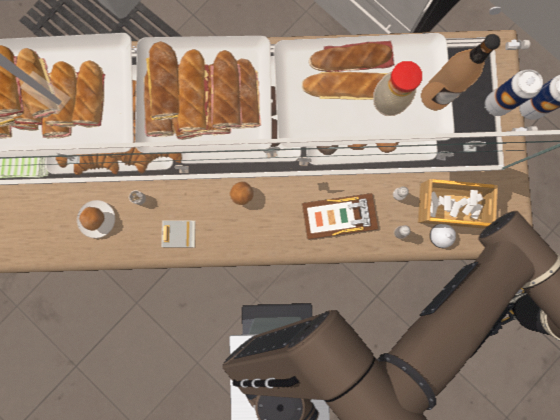

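View pics/scene0.png

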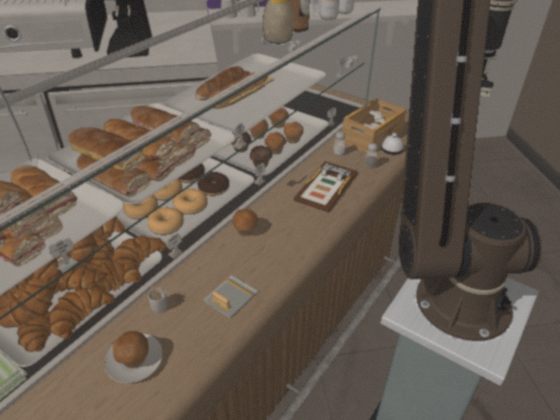

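The top view shows the cover at about (178,234), with its grip bar on the left at about (166,233). The board is at about (341,216), with its bridge on the right end. The muffin is at (241,193), the pot at (137,197) and the shakers at (401,193) and (404,232). Next I'll enlarge crops to measure them.

Run:
```python
import cv2, numpy as np
im=cv2.imread("pics/top0.png")
a=cv2.resize(im[205:265,145:215],None,fx=8,fy=8,interpolation=cv2.INTER_CUBIC)
b=cv2.resize(im[185:245,295:385],None,fx=8,fy=8,interpolation=cv2.INTER_CUBIC)
b=cv2.resize(b,(720,480)); a=cv2.resize(a,(560,480))
out=np.hstack([a[:, :],b]); out=cv2.resize(out,(800,300),interpolation=cv2.INTER_AREA)
cv2.imwrite("pics/crop0.png",out)
z=np.load("top0.npz");K,T=z["K"],z["T"];C=-T[:3,:3].T@T[:3,3]
print(T.round(3))
def back(u,v,h):
    d=T[:3,:3].T@np.linalg.inv(K)@[u,v,1]; return (C+d*(h-C[2])/d[2]).round(4)
for n,u,v,h in [("cover",178,234,0),("grip",166,233,.036),("board",341,216,.014),("muffin",241,193,.06),("pot",137,197,.06),("s1",401,193,.08),("s2",404,232,.08)]: print(n,back(u,v,h))
```

```text
[[-0.029 -1.    -0.005  0.021]
 [-0.995  0.03  -0.099  0.55 ]
 [ 0.099  0.002 -0.995  1.549]
 [ 0.     0.     0.     1.   ]]
cover [0.4898 0.3237 0.    ]
grip [0.4921 0.3561 0.036 ]
board [ 0.5331 -0.2267  0.014 ]
muffin [0.6144 0.1038 0.06  ]
pot [0.6115 0.4448 0.06  ]
s1 [ 0.596  -0.4139  0.08  ]
s2 [ 0.4699 -0.4163  0.08  ]
```

View pics/crop0.png

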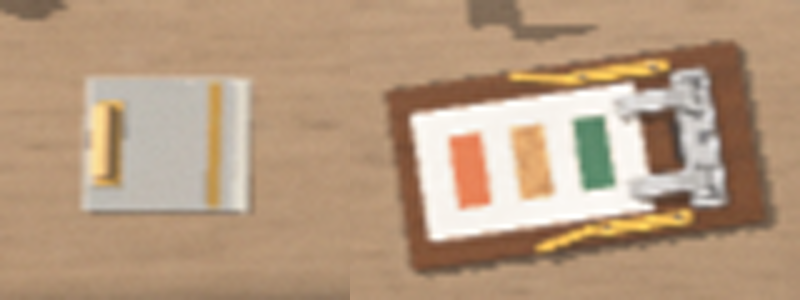

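```bash
cat > h.py <<'E'
import cv2, numpy as np
from plant import telemetry, cams, r
def rect(uv,h,size,K,T,x0=0.):
    """fit x,y,yaw of a rectangle (centre) to 4 pixels"""
    C=-T[:3,:3].T@T[:3,3]
    P=[]
    for u,v in uv:
        d=T[:3,:3].T@np.linalg.inv(K)@[u,v,1]; P.append((C+d*(h-C[2])/d[2])[:2])
    P=np.array(P); M=np.array([[-1,1],[1,1],[1,-1],[-1,-1]])*np.array(size)/2
    c=P.mean(0); a=np.angle(np.sum((P-c)@[1,1j]*np.conj(M@[1,1j])))
    R=np.array([[np.cos(a),-np.sin(a)],[np.sin(a),np.cos(a)]])
    print("centre",c.round(4),"yaw",np.degrees(a).round(2),"resid mm",((P-c-M@R.T)*1e3).round(1).tolist())
    return c,a
E
python3 - <<'E'
from h import *
z=np.load("top0.npz");K,T=z["K"],z["T"]
c=np.array([(85,78),(252,79),(248,212),(82,211)])/5+[145,205]
b=(np.array([(387,90),(742,42),(775,220),(413,270)])-[350,0])/5+[295,185]
rect(c-.4,.004,(.11,.09),K,T); rect(b-.4,.012,(.24,.124),K,T)
E
```

```text
centre [0.491  0.3231] yaw -92.05 resid mm [[-0.1, 1.5], [-0.2, -1.5], [0.2, -0.8], [0.2, 0.8]]
centre [ 0.5346 -0.2252] yaw -83.75 resid mm [[-0.7, 1.5], [-1.4, -0.4], [1.1, -2.9], [0.9, 1.9]]
```

Emit:
carry_out(commands=[1, 0.5, 0, -1, -1, 1, 0.5, 0, -1, -1, 1, 0.5, 0, -1, -1, 1, 0.5, 0, -1, -1, 1, 1, 0, -1, -1, 1, 1, 0, -1, -1, 0, 1, 0, 0, -1, 0, 1, 0, 0, -1], grip_force=25)

```text
time_s: 0.9
tcp_pos: [0.4835, -0.3935, 0.2472]
eef_rot: [180.0, -0.1, 178.0]
contact_force: [0.0, -0.1, 0.9]
gripper_width: 0.088
```

Emit:
carry_out(commands=[0, 1, 0, 0, -1, 0, 1, 0, 0, -1, 0, 1, 0, 0, -1, 0, 1, 0, 0, -1, 0, 1, 0, 0, -1, 0, 1, 0, 0, -1, 0, 1, 0, 0, -1, 0, 1, 0, 0, -1])

```text
time_s: 1.7
tcp_pos: [0.4823, -0.0739, 0.2485]
eef_rot: [180.0, -0.0, 177.9]
contact_force: [0.4, 0.4, -0.7]
gripper_width: 0.0876
```

Emit:
carry_out(commands=[0, 1, 0, 0, -1, 0, 1, 0, 0, -1, 0, 1, 0, 0, -1, 0, 1, 0, 0, -1, 0, 1, 0, 0, -1, 0, 1, 0, 0, -1, 0, 0.5, 0, 0, -1, 0, 0, 0, 0, -1])

```text
time_s: 2.5
tcp_pos: [0.4826, 0.1869, 0.248]
eef_rot: [-180.0, -0.0, 178.1]
contact_force: [-0.2, -0.4, -0.4]
gripper_width: 0.0878
```

Emit:
carry_out(commands=[0.24, 1, 0, 0, -1, 0, 1, 0, 0, -1, 0, 1, 0, 0, -1, 0, 1, -0.5, 0, -1, 0, 0.35, -1, 0, -1, 0, 0, -0.5, 0, -1, 0, 0, 0, 0, -1, 0, 0, 0, 0, -1])

```text
time_s: 3.3
tcp_pos: [0.4928, 0.358, 0.1689]
eef_rot: [-180.0, 0.0, 177.9]
contact_force: [-0.0, -0.1, 0.3]
gripper_width: 0.0878
```

```bash
cat >> h.py <<'E'
from scipy.spatial.transform import Rotation as Ro
def wrist(name):
    s=telemetry.get_state(); c=cams.capture("wrist"); K=c["camera_matrix"]
    W=np.eye(4); W[:3,:3]=Ro.from_euler("xyz",s["eef_rot"],degrees=True).as_matrix(); W[:3,3]=s["tcp_pos"]
    T=np.linalg.inv(W@c["mount"]); np.savez(name+".npz",K=K,T=T)
    cv2.imwrite(f"pics/{name}.png",c["frame"][:,:,::-1]); print(s["tcp_pos"].round(4),s["eef_rot"].round(2)); return K,T
def proj(p,K,T):
    q=(T[:3,:3]@np.array(p).T).T+T[:3,3]; q=q@K.T; return (q[:,:2]/q[:,2:]).round(1)
def back(uv,h,K,T):
    C=-T[:3,:3].T@T[:3,3]; d=T[:3,:3].T@np.linalg.inv(K)@[*uv,1]; return (C+d*(h-C[2])/d[2]).round(4)
E
python3 -c "
from h import *
wrist('w1')"
```

```text
[0.4928 0.358  0.1689] [-179.96    0.    177.92]
```

View pics/w1.png

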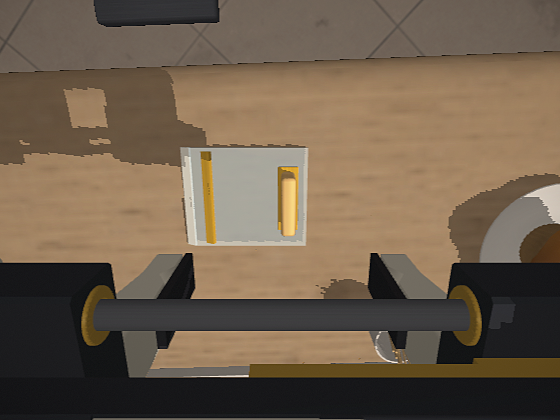

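The wrist view shows the cover with corners at (181,148), (307,148), (306,245) and (187,244). The top of the bar spans about (281–298, 177–236).

Run:
```python
from h import *
z=np.load("w1.npz");K,T=z["K"],z["T"]
print("cam",(-T[:3,:3].T@T[:3,3]).round(3))
C=[(187,244),(306,245),(307,148),(181,148)]
for p in C: print(back(p,.004,K,T))
# try order: trailing(-x) is right (world +y); +y of cover = world +x
P={p:back(p,.004,K,T)[:2] for p in C}
for order in ([1,0,3,2],[2,3,0,1]):
    rect([C[i] for i in order],.004,(.11,.09),K,T)
for p in [(281,177),(298,177),(298,236),(281,236)]: print("bar top",back(p,.036,K,T))
```

```text
cam [0.411 0.361 0.304]
[0.534  0.2684 0.004 ]
[0.5389 0.3791 0.004 ]
[0.4493 0.3813 0.004 ]
[0.4454 0.2735 0.004 ]
centre [0.4919 0.3256] yaw -92.33 resid mm [[-0.2, 0.4], [-0.6, -0.4], [0.7, 1.1], [0.1, -1.1]]
centre [0.4919 0.3256] yaw -92.2 resid mm [[-89.7, 2.5], [-89.3, 4.6], [89.2, -4.0], [89.9, -3.2]]
bar top [0.4671 0.3585 0.036 ]
bar top [0.4676 0.3718 0.036 ]
bar top [0.5171 0.3707 0.036 ]
bar top [0.5166 0.3567 0.036 ]
```

Emit:
carry_out(commands=[0, 0.15, -1, 0, -1, 0, 0, -1, 0, -1, 0, 0, -0.9, 0, -1, 0, 0, -0.5, 0, -1, 0, 0, 0, 0, -1, 0, 0, 0, 0, 1, 0, 0, 0, 0, 1, 0, 0, 0, 0, 1])

```text
time_s: 4.15
tcp_pos: [0.4933, 0.3655, 0.0346]
eef_rot: [179.8, 0.1, 177.9]
contact_force: [0.4, -0.3, -0.1]
gripper_width: 0.069
```

Emit:
carry_out(commands=[0, 0, 0, 0, 1, 0, 0, 0, 0, 1, 0, 0, 0, 0, 1, 0, 0, 0, 0, 1])

```text
time_s: 4.55
tcp_pos: [0.4924, 0.3646, 0.0326]
eef_rot: [180.0, 0.0, 177.9]
contact_force: [0.6, 0.4, -0.6]
gripper_width: 0.0371
```

Emit:
carry_out(commands=[0, 0, 0, 0, 1, 0, 0, 0, 0, 1, 0, 0, 0, 0, 1, 0, 0, 0, 0, 1, 0, 0, 0, 0, 1, 0, 0, 0, 0, 1], grip_force=40)

```text
time_s: 5.15
tcp_pos: [0.4923, 0.3645, 0.0325]
eef_rot: [-180.0, -0.0, 177.9]
contact_force: [0.1, -0.7, -0.4]
gripper_width: 0.0114
```

Emit:
carry_out(commands=[0, 0, 0.4, 0, 1, 0, 0, 0.8, 0, 1, 0, 0, 0.8, 0, 1, 0, 0, 0.8, 0, 1, 0, -0.3, 0.3, 0, 1, 0, -0.6, 0, 0, 1, 0, -0.8, 0, 0, 1, 0, -0.8, 0, 0, 1])

```text
time_s: 5.95
tcp_pos: [0.4916, 0.2629, 0.1556]
eef_rot: [-180.0, -0.1, 177.9]
contact_force: [0.7, 0.6, -2.5]
gripper_width: 0.0121
```

Emit:
carry_out(commands=[0.1, -0.8, 0, 0.3, 1, 0.1, -0.8, 0, 0.4, 1, 0.1, -0.8, 0, 0.4, 1, 0.1, -0.8, 0, 0.4, 1, 0.1, -0.8, 0, 0.4, 1, 0.15, -0.8, 0, 0.2, 1, 0.1, -0.6, 0, 0, 1, 0, -0.3, 0, 0, 1])

```text
time_s: 6.75
tcp_pos: [0.5217, 0.0343, 0.1557]
eef_rot: [-180.0, -0.1, -173.8]
contact_force: [0.9, 1.0, -2.2]
gripper_width: 0.0117
```

Emit:
carry_out(commands=[0, -0.7, 0, 0, 1, 0, -0.7, 0, 0, 1, 0, -0.5, 0, 0, 1, 0, -0.2, 0, 0, 1, 0, 0, 0, 0, 1, 0, 0, 0, 0, 1])

```text
time_s: 7.35
tcp_pos: [0.5223, -0.047, 0.1563]
eef_rot: [180.0, -0.0, -173.7]
contact_force: [0.4, 0.6, -1.9]
gripper_width: 0.0116
```

```bash
python3 -c "
from h import *
wrist('w2')"
```

```text
[ 0.5223 -0.047   0.1563] [ 1.7999e+02 -1.0000e-02 -1.7368e+02]
```

View pics/w2.png

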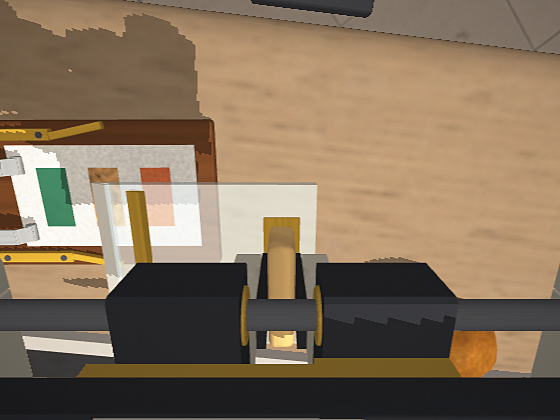

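The board's trailing edge is at u≈213–219, with its upper corner at (213,120). The flare tips of the rails are at about (104,125) and (105,258). I'll overlay the model to check the board pose.

```bash
cat > ov.py <<'E'
from h import *
def overlay(name,out,board,cover=None,crop=(0,100,280,310),f=2.8):
    z=np.load(name+".npz");K,T=z["K"],z["T"]; im=cv2.imread(f"pics/{name}.png")
    x0,y0,x1,y1=crop; im=cv2.resize(im[y0:y1,x0:x1],None,fx=f,fy=f,interpolation=cv2.INTER_CUBIC)
    def W(pts,p):
        c,s=np.cos(np.radians(p[2])),np.sin(np.radians(p[2])); pts=np.array(pts,float)
        return np.c_[p[0]+c*pts[:,0]-s*pts[:,1],p[1]+s*pts[:,0]+c*pts[:,1],pts[:,2]]
    def draw(pts,p,col,close=False):
        q=((proj(W(pts,p),K,T)+.5-[x0,y0])*f); cv2.polylines(im,[q.astype(int)],close,col,1)
    draw([(-.12,-.062,.014),(-.12,.062,.014),(.12,.062,.014),(.12,-.062,.014)],board,(255,0,255),True)
    for s in (1,-1): draw([(-.035,s*.055,.02),(.005,s*.047,.02),(.069,s*.047,.02)],board,(255,255,0))
    for h in (.014,): draw([(.066,-.015,h),(.066,.015,h)],board,(0,0,255))
    if cover is not None:
        z0=cover[3]; draw([(-.055,-.045,z0),(.055,-.045,z0),(.055,.045,z0),(-.055,.045,z0)],cover,(0,255,0),True)
    cv2.imwrite(f"pics/{out}.png",im)
E
python3 - <<'E'
from ov import *
# cover from tcp: bar at TCP
y=np.radians(-83.68); c=np.array([.5223,-.047])+.038*np.array([np.cos(y),np.sin(y)])
print(c)
overlay("w2","o2",(.5346,-.2252,-83.75),(c[0],c[1],-83.68-.2,.1563-.0325))
z=np.load("w2.npz");K,T=z["K"],z["T"]
for p,h in [((213,120),.014),((219,262),.014),((104,125),.02),((105,258),.02)]: print(back(p,h,K,T))
E
```

```text
[ 0.52648309 -0.08476906]
[ 0.4599 -0.107   0.014 ]
[ 0.5798 -0.0954  0.014 ]
[ 0.4723 -0.188   0.02  ]
[ 0.5838 -0.1915  0.02  ]
```

View pics/o2.png

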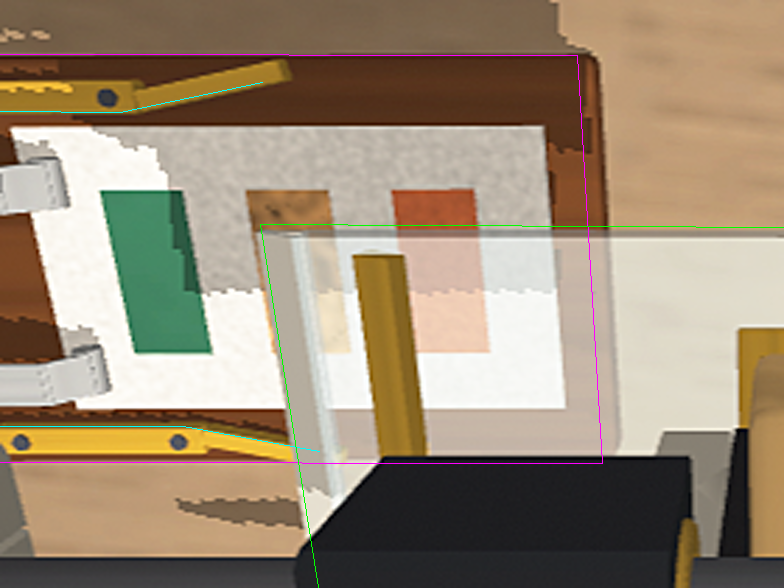

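Run:
```python
from h import *
z=np.load("w2.npz");K,T=z["K"],z["T"]
o=np.array([.5342,-.2217]);a=np.radians(-83.75);R=np.array([[np.cos(a),-np.sin(a)],[np.sin(a),np.cos(a)]])
for n,u,v,h in [("noseU",66,182,.022),("noseL",108,368,.022),("kinkU",133,112,.02),("kinkL",205,430,.02),("paperU",545,127,.014),("paperL",565,408,.014),("tipU",285,80,.02)]:
    p=back((u/2.8,100+v/2.8),h,K,T)[:2]; print(n,p,((p-o)@R*1e3).round(1))
```

```text
noseU [ 0.5097 -0.2506] [ 26.1 -27.5]
noseL [ 0.5646 -0.2442] [25.7 27.8]
kinkU [ 0.4884 -0.2317] [  5.  -46.6]
kinkL [ 0.5827 -0.2182] [ 1.8 48.6]
paperU [ 0.4809 -0.1204] [-106.5  -42. ]
paperL [ 0.566  -0.1111] [-106.5   43.7]
tipU [ 0.4752 -0.1898] [-38.1 -55.2]
```

Emit:
carry_out(commands=[0, -0.4, 0, 0, 1, 0, -0.7, 0, 0, 1, 0, -0.5, -0.4, 0, 1, -0.03, -0.03, -0.7, 0, 1, 0, 0, -0.7, 0, 1, 0, 0, -0.5, 0, 1, 0, 0, -0.2, 0, 1, 0, 0, 0, 0, 1])

```text
time_s: 8.2
tcp_pos: [0.5208, -0.112, 0.0557]
eef_rot: [-180.0, -0.1, -173.6]
contact_force: [-0.9, -0.4, -2.4]
gripper_width: 0.0116
```

Emit:
carry_out(commands=[0, 0, -0.1, 0, 1, 0, 0, -0.05, 0, 1, 0, 0, -0.025, 0, 1, 0, 0, 0, 0, 1, 0, 0, 0, 0, 1])

```text
time_s: 8.7
tcp_pos: [0.5214, -0.1126, 0.05]
eef_rot: [-180.0, 0.0, -173.7]
contact_force: [-0.7, -0.6, -1.0]
gripper_width: 0.0117
```

Emit:
carry_out(commands=[0, 0, -0.05, 0, 1, 0, 0, 0, 0, 1, 0, 0, 0, 0, 1])

```text
time_s: 9.0
tcp_pos: [0.5211, -0.1127, 0.0475]
eef_rot: [180.0, -0.0, -173.7]
contact_force: [-0.1, -0.1, -2.9]
gripper_width: 0.0116
```

Emit:
carry_out(commands=[0, 0, -0.025, 0, 1, 0, 0, 0, 0, 1, 0, 0, 0, 0, 1])

```text
time_s: 9.3
tcp_pos: [0.5212, -0.1126, 0.0465]
eef_rot: [-180.0, -0.0, -173.7]
contact_force: [0.2, -0.4, -1.5]
gripper_width: 0.0117
```

Run:
```python
from ov import *
s=telemetry.get_state(); print(s["contact_force"],s["moment"])
wrist("w3")
y=np.radians(-83.7); c=s["tcp_pos"][:2]+.038*np.array([np.cos(y),np.sin(y)])
overlay("w3","o3",(.5342,-.2217,-83.75),(c[0]+.0013,c[1],-83.7,.014),crop=(0,60,280,300),f=2.5)
```

```text
[ 0.21391413 -0.38837576 -1.4829991 ] [ 0.04460467 -0.01577882 -0.02106261]
[ 0.5212 -0.1126  0.0465] [-180.     -0.   -173.67]
```

View pics/o3.png

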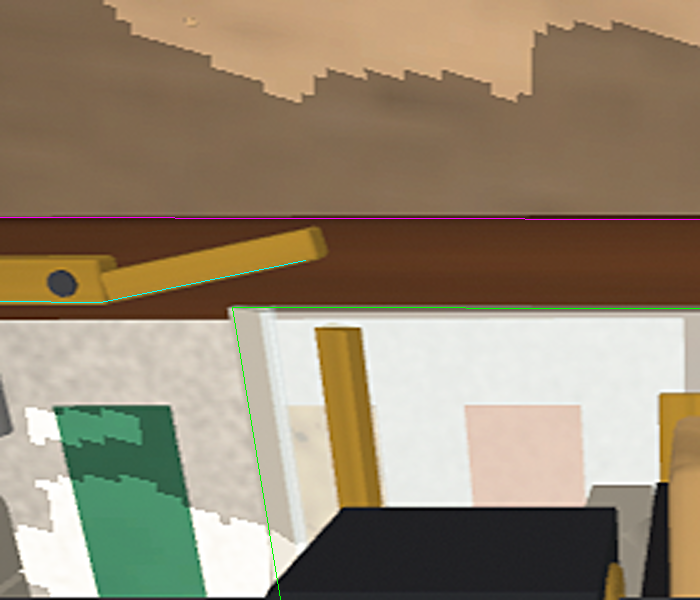

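The overlay fits: the cover is flat and in line between the rails. Now I'll slide it.

Emit:
carry_out(commands=[0.011, -0.1, 0, 0, 1, 0.0165, -0.15, 0, 0, 1, 0.0165, -0.15, 0, 0, 1, 0.0165, -0.15, 0, 0, 1, 0.011, -0.1, 0, 0, 1, 0, 0, 0, 0, 1])

```text
time_s: 9.95
tcp_pos: [0.5241, -0.1393, 0.0465]
eef_rot: [-180.0, -0.0, -173.7]
contact_force: [-0.7, 0.1, -2.0]
gripper_width: 0.0117
```

Emit:
carry_out(commands=[0.0055, -0.05, 0, 0, 1, 0.0055, -0.05, 0, 0, 1, 0.0055, -0.05, 0, 0, 1, 0, 0, 0, 0, 1])

```text
time_s: 10.35
tcp_pos: [0.5248, -0.1447, 0.0466]
eef_rot: [-180.0, -0.0, -173.7]
contact_force: [0.3, 1.2, -1.7]
gripper_width: 0.012
```

Emit:
carry_out(commands=[0.0055, -0.05, 0, 0, 1, 0.0055, -0.05, 0, 0, 1, 0.0055, -0.05, 0, 0, 1, 0.0055, -0.05, 0, 0, 1, 0, 0, 0, 0, 1])

```text
time_s: 10.85
tcp_pos: [0.5256, -0.1529, 0.0465]
eef_rot: [-180.0, -0.0, -173.7]
contact_force: [0.3, 0.9, -1.6]
gripper_width: 0.0118
```

Emit:
carry_out(commands=[0.0055, -0.05, 0, 0, 1, 0.0055, -0.05, 0, 0, 1, 0.0055, -0.05, 0, 0, 1, 0.0055, -0.05, 0, 0, 1, 0, 0, 0, 0, 1])

```text
time_s: 11.35
tcp_pos: [0.5265, -0.1609, 0.0466]
eef_rot: [-180.0, -0.0, -173.7]
contact_force: [-0.7, -0.5, -1.8]
gripper_width: 0.012
```

Emit:
carry_out(commands=[0.0055, -0.05, 0, 0, 1, 0.0055, -0.05, 0, 0, 1, 0, 0, 0, 0, 1])

```text
time_s: 11.65
tcp_pos: [0.527, -0.1647, 0.0466]
eef_rot: [180.0, 0.0, -173.7]
contact_force: [-0.0, 0.0, -2.1]
gripper_width: 0.0117
```

Emit:
carry_out(commands=[0.0055, -0.05, 0, 0, 1, 0.0055, -0.05, 0, 0, 1, 0, 0, 0, 0, 1])

```text
time_s: 11.95
tcp_pos: [0.5274, -0.1688, 0.0465]
eef_rot: [-180.0, -0.0, -173.7]
contact_force: [-0.6, 0.7, -1.9]
gripper_width: 0.0115
```

Emit:
carry_out(commands=[0.0055, -0.05, 0, 0, 1, 0.0055, -0.05, 0, 0, 1, 0, 0, 0, 0, 1])

```text
time_s: 12.25
tcp_pos: [0.5278, -0.173, 0.0465]
eef_rot: [-180.0, -0.0, -173.7]
contact_force: [-0.1, -0.7, -2.4]
gripper_width: 0.0114
```

Emit:
carry_out(commands=[0.0055, -0.05, 0, 0, 1, 0, 0, 0, 0, 1, 0, 0, 0, 0, 1])

```text
time_s: 12.55
tcp_pos: [0.528, -0.1749, 0.0466]
eef_rot: [-180.0, -0.0, -173.7]
contact_force: [0.2, -0.7, -1.8]
gripper_width: 0.0117
```

Emit:
carry_out(commands=[0.0055, -0.05, 0, 0, 1, 0, 0, 0, 0, 1, 0, 0, 0, 0, 1])

```text
time_s: 12.85
tcp_pos: [0.5282, -0.1768, 0.0466]
eef_rot: [-180.0, -0.0, -173.7]
contact_force: [-0.2, -1.0, -2.2]
gripper_width: 0.0117
```

Run:
```python
from h import *
s=telemetry.get_state(); print(s["contact_force"],s["tcp_pos"],s["moment"])
K,T=wrist("w4")
im=cv2.imread("pics/w4.png"); 
t=cams.capture("scene")["frame"][:,:,::-1]
a=cv2.resize(im[60:300,0:280],(700,600)); cv2.imwrite("pics/w4c.png",a)
c=cv2.resize(t[155:215,285:365],(800,600),interpolation=cv2.INTER_CUBIC); cv2.imwrite("pics/s4c.png",c)
```

```text
[-0.20585651 -0.99023332 -2.19016333] [ 0.5282399  -0.17676076  0.0465563 ] [-0.08323717 -0.0445134  -0.00315557]
[ 0.5282 -0.1768  0.0466] [-179.99   -0.   -173.67]
```

View pics/w4c.png

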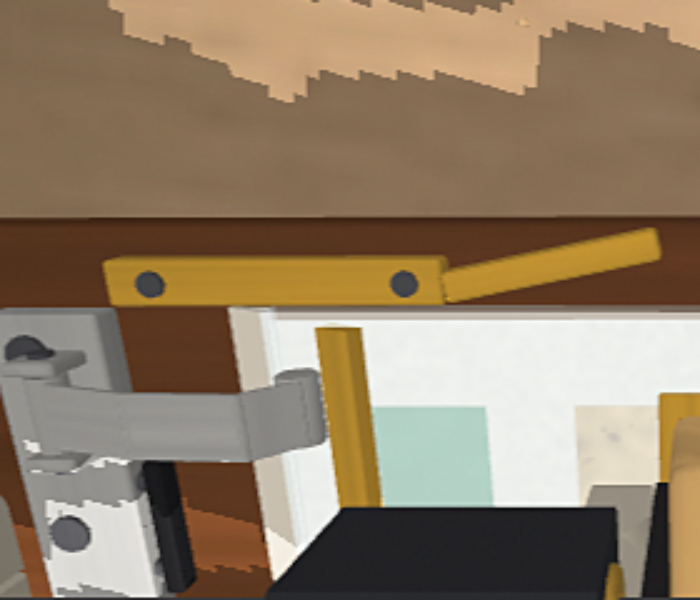

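The nose lies on the glass just before the rib at about (325,420). The buffer face at about (190,575) is roughly 15 mm ahead of the leading edge. I'll continue slowly.

Emit:
carry_out(commands=[0.0028, -0.025, 0, 0, 1, 0.0028, -0.025, 0, 0, 1, 0, 0, 0, 0, 1])

```text
time_s: 13.25
tcp_pos: [0.5285, -0.1786, 0.0466]
eef_rot: [180.0, 0.0, -173.7]
contact_force: [0.4, 0.8, -1.6]
gripper_width: 0.0115
```

Emit:
carry_out(commands=[0.0028, -0.025, 0, 0, 1, 0.0028, -0.025, 0, 0, 1, 0, 0, 0, 0, 1])

```text
time_s: 13.55
tcp_pos: [0.5287, -0.1806, 0.0465]
eef_rot: [180.0, 0.0, -173.7]
contact_force: [0.4, 4.0, -0.8]
gripper_width: 0.0117
```

Emit:
carry_out(commands=[0.0028, -0.025, 0, 0, 1, 0.0028, -0.025, 0, 0, 1, 0, 0, 0, 0, 1])

```text
time_s: 13.85
tcp_pos: [0.5289, -0.1827, 0.0465]
eef_rot: [180.0, -0.0, -173.7]
contact_force: [0.7, 2.6, -0.7]
gripper_width: 0.0117
```

Emit:
carry_out(commands=[0.0028, -0.025, 0, 0, 1, 0.0028, -0.025, 0, 0, 1, 0, 0, 0, 0, 1])

```text
time_s: 14.15
tcp_pos: [0.5291, -0.1847, 0.0465]
eef_rot: [-180.0, -0.0, -173.7]
contact_force: [-0.2, 2.6, -2.0]
gripper_width: 0.0118
```

Emit:
carry_out(commands=[0.0028, -0.025, 0, 0, 1, 0.0028, -0.025, 0, 0, 1, 0, 0, 0, 0, 1])

```text
time_s: 14.45
tcp_pos: [0.5294, -0.1869, 0.0465]
eef_rot: [-180.0, -0.0, -173.7]
contact_force: [-0.6, 0.8, -1.8]
gripper_width: 0.012
```

Emit:
carry_out(commands=[0.0028, -0.025, 0, 0, 1, 0, 0, 0, 0, 1])

```text
time_s: 14.65
tcp_pos: [0.5295, -0.1879, 0.0465]
eef_rot: [-180.0, -0.0, -173.7]
contact_force: [0.5, 0.3, -2.7]
gripper_width: 0.0117
```

Emit:
carry_out(commands=[0.0028, -0.025, 0, 0, 1, 0, 0, 0, 0, 1])

```text
time_s: 14.85
tcp_pos: [0.5296, -0.1889, 0.0466]
eef_rot: [-180.0, -0.0, -173.7]
contact_force: [0.6, -0.6, -3.0]
gripper_width: 0.0116
```

Emit:
carry_out(commands=[0.0028, -0.025, 0, 0, 1, 0, 0, 0, 0, 1])

```text
time_s: 15.05
tcp_pos: [0.5297, -0.1899, 0.0466]
eef_rot: [-180.0, -0.0, -173.7]
contact_force: [-0.2, -1.0, -3.1]
gripper_width: 0.0115
```

Emit:
carry_out(commands=[0.0014, -0.0125, 0, 0, 1, 0, 0, 0, 0, 1])

```text
time_s: 15.25
tcp_pos: [0.5298, -0.1903, 0.0466]
eef_rot: [-180.0, 0.0, -173.7]
contact_force: [0.4, -0.8, -2.4]
gripper_width: 0.0121
```

Emit:
carry_out(commands=[0.0014, -0.0125, 0, 0, 1, 0, 0, 0, 0, 1])

```text
time_s: 15.45
tcp_pos: [0.5298, -0.1907, 0.0466]
eef_rot: [-180.0, 0.0, -173.7]
contact_force: [-0.6, -1.6, -2.5]
gripper_width: 0.0122
```

Emit:
carry_out(commands=[0.0014, -0.0125, 0, 0, 1, 0, 0, 0, 0, 1])

```text
time_s: 15.65
tcp_pos: [0.5299, -0.1911, 0.0466]
eef_rot: [180.0, -0.0, -173.7]
contact_force: [1.0, -1.1, -2.7]
gripper_width: 0.0116
```

Emit:
carry_out(commands=[0.0014, -0.0125, 0, 0, 1, 0, 0, 0, 0, 1])

```text
time_s: 15.85
tcp_pos: [0.5299, -0.1915, 0.0466]
eef_rot: [180.0, 0.0, -173.7]
contact_force: [-0.1, 1.0, -2.2]
gripper_width: 0.0117
```

Emit:
carry_out(commands=[0.0014, -0.0125, 0, 0, 1, 0, 0, 0, 0, 1])

```text
time_s: 16.05
tcp_pos: [0.53, -0.1921, 0.0466]
eef_rot: [180.0, 0.0, -173.7]
contact_force: [-1.4, 1.3, -1.2]
gripper_width: 0.0121
```

Emit:
carry_out(commands=[0.0014, -0.0125, 0, 0, 1, 0, 0, 0, 0, 1])

```text
time_s: 16.25
tcp_pos: [0.5301, -0.1926, 0.0466]
eef_rot: [180.0, 0.0, -173.7]
contact_force: [-0.9, 0.8, -2.8]
gripper_width: 0.0116
```

Emit:
carry_out(commands=[0.0014, -0.0125, 0, 0, 1, 0, 0, 0, 0, 1])

```text
time_s: 16.45
tcp_pos: [0.5301, -0.1932, 0.0466]
eef_rot: [-180.0, 0.0, -173.7]
contact_force: [0.3, 1.1, -1.8]
gripper_width: 0.0119
```

Run:
```python
from h import *
wrist("w5"); im=cv2.imread("pics/w5.png"); cv2.imwrite("pics/w5c.png",cv2.resize(im[150:300,0:200],(800,600),interpolation=cv2.INTER_CUBIC))
```

```text
[ 0.5301 -0.1932  0.0466] [-180.      0.   -173.67]
```

View pics/w5c.png

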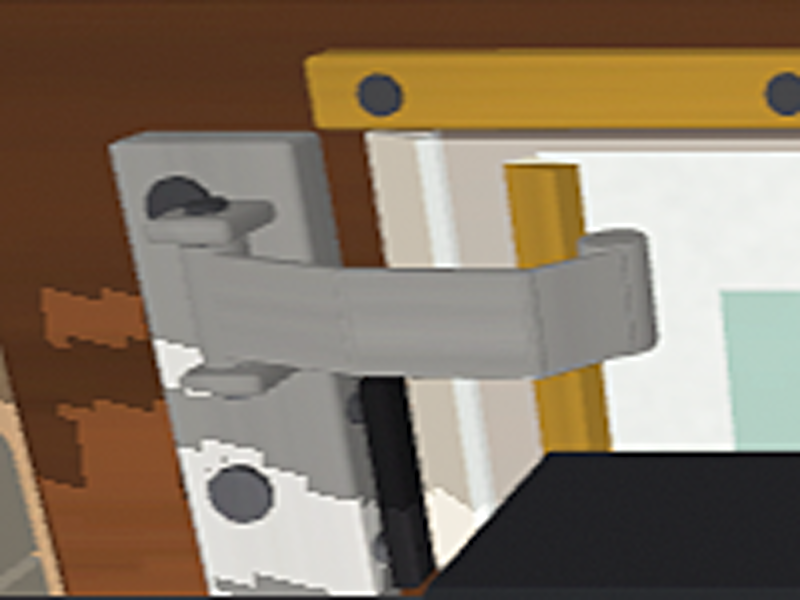

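The nose sits just past the rib at about (620,290), and the leading edge nearly touches the black buffer at about (420,480). I'll feel for contact in small steps.

Emit:
carry_out(commands=[0.0014, -0.0125, 0, 0, 1, 0, 0, 0, 0, 1, 0, 0, 0, 0, 1])

```text
time_s: 16.8
tcp_pos: [0.5302, -0.1937, 0.0466]
eef_rot: [-180.0, -0.0, -173.7]
contact_force: [-0.2, 0.5, -2.0]
gripper_width: 0.0116
```

Emit:
carry_out(commands=[0.001, -0.01, 0, 0, 1, 0, 0, 0, 0, 1, 0, 0, 0, 0, 1])

```text
time_s: 17.1
tcp_pos: [0.5302, -0.1938, 0.0466]
eef_rot: [180.0, -0.0, -173.7]
contact_force: [-1.3, 5.0, -1.0]
gripper_width: 0.0113
```

Firm contact at 5 N, so the cover is home. I'll release with a small opening and lift.

Emit:
carry_out(commands=[0, 0, 0, 0, 0.5, 0, 0, 0, 0, 0.5, 0, 0, 0, 0, 0.5, 0, 0, 0, 0, 0.5, 0, 0, 0, 0, 0.5])

```text
time_s: 17.6
tcp_pos: [0.5302, -0.1942, 0.0466]
eef_rot: [-180.0, 0.0, -173.7]
contact_force: [0.6, 0.8, -0.5]
gripper_width: 0.0221
```

Emit:
carry_out(commands=[0, 0, 0.2, 0, 0.5, 0, 0, 0.5, 0, 0.5, 0, 0, 0.8, 0, 0.5, 0, 0, 0.8, 0, 0.5, 0, 0.8, 0.5, 0, 0.5, 0, 0.5, 0, 0, 0.5, 0, 0, 0, 0, 0.5, 0, 0, 0, 0, 0.5])

```text
time_s: 18.4
tcp_pos: [0.5302, -0.1418, 0.1591]
eef_rot: [-180.0, 0.0, -173.6]
contact_force: [0.0, 1.3, 0.5]
gripper_width: 0.0221
```

Run:
```python
from h import *
wrist("w6"); im=cv2.imread("pics/w6.png"); s=telemetry.get_state(); print(s["contact_force"],s["gripper_width"])
t=cams.capture("scene")["frame"][:,:,::-1]; a=cams.capture("top")["frame"][:,:,::-1]
w=cv2.resize(im[80:280,0:266],(400,300)); c=cv2.resize(t[150:210,285:365],(400,300),interpolation=cv2.INTER_CUBIC)
b=cv2.resize(a[165:285,80:480],(800,240))
cv2.imwrite("pics/fin.png",np.vstack([np.hstack([w,c]),b]))
```

```text
[ 0.5302 -0.1418  0.1591] [-1.800e+02  3.000e-02 -1.736e+02]
[0.16614066 0.17739077 0.39317905] 0.021588923113428752
```

View pics/fin.png

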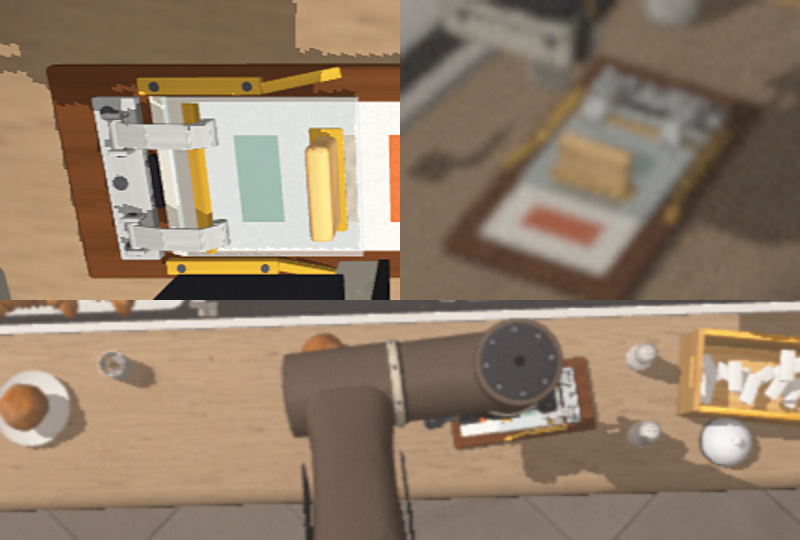

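The cover is released between the rails, and both clips reach past the rib at about (205,135) and (215,235) in the top-left panel. The shakers and pot are in place. One close crop before handing in.

Run:
```python
import cv2
im=cv2.imread("pics/w6.png"); cv2.imwrite("pics/w6c.png",cv2.resize(im[140:260,55:175],(600,600),interpolation=cv2.INTER_CUBIC))
```

```text
(no output)
```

View pics/w6c.png

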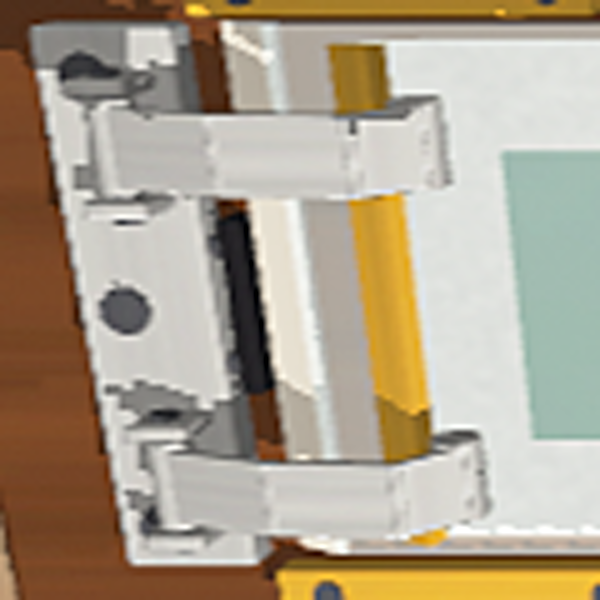

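The leading strip is flush with the black buffer at about (260,310). Both clip noses, at about (435,140) and (475,475), lie behind the rib. Handing in.

```bash
python3 -c "
from plant import r
print(r.close_job())"
```

```text
the job is handed in; nothing more can be done
None
```

I picked the cover up by its grip bar and laid it on the deck in line with the board. I then slid it under the clips in small steps until it met the stop, released it with a small jaw opening, and backed away. The job was handed in about 18.5 s into the 48 s allowed; no verdict was reported.

- **Forces:** The push was about 4 N over the rib (highest reading), and I stopped at about 5 N against the buffer, well under its 11 N preload.
- **Fit:** The last wrist picture shows the leading edge flush with the buffer and both clip noses behind the rib. I judged the clips from pictures and force only; their angles were not measured.
- **Bystanders:** The shakers and pot look unmoved in the last top picture. The muffin was mostly hidden by the arm there. The arm recorded no unexpected contact force at the points where I read it.

No check failed or disagreed beyond the roughly 2–3 mm calibration scatter in the board position, which the closer pictures corrected.

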